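# Key the vial carousel into the mixer's drive hub and hold it home

### The arm

A 6-joint arm with a two-finger parallel gripper is mounted at the origin on a cart in front of the work surface, level with it; the furniture and walls round the work are solid. World frame = base frame: x ahead of the robot, y to its left, z up, the work surface at z = 0. Lengths are in mm, angles in rad, forces in N, time in s.
With the tool pointing down it reaches from about 400 to 825 mm from the base axis. Payload 7 kg.
Tool frame: the origin (TCP) lies between the finger pads; the fingertips stand 25 mm ahead of it and the grasp point (between the pads) lies 6 mm ahead of it; z points along the fingers, y is the line along which they close (so a half turn about z gives the same grasp; the last joint's range is limited). The gripper opens to 85 mm and grips with 20 to 120 N. Pads are 22 mm wide; open, the fingers measure 114 mm over their backs; the gripper's body (76 mm by 85 mm) begins 54 mm behind the grasp point. The pads swing forward as they close: fully open they stand 13 mm farther back than shut.
Start: joints at [-0.853, 0.359, 0.012, 0, -1.224, -0.288], TCP at [281.237, -613.597, 256.302] pointing down, gripper open.
Joint ranges: [-3.07, 3.07], [-1.43, 2.12], [-1.02, 1.25], [-3.03, 1.67], [-3.05, -0], [-3.03, 3.03]. Speed limits (rad/s): [2.39, 2.39, 3.01, 3.14, 3.14, 3.14].

### API

Orientations are given as a unit quaternion [x, y, z, w].
In Python, from workcell import bot, vision, spotter gives the robot as it stands.
- The arm moves only by the tool step_arm, never from a script. Its argument "steps" is a list of rows, each an object of numbers: "ax", "ay", "az": the turn, a rotation vector about the tool's x, y, z in degrees; "dx", "dy", "dz": the shift along the tool's x, y, z in m; "jaw": the closure, from 0 (fully open) to 1 (shut). In form: [{"ax": .., "ay": .., "az": .., "dx": .., "dy": .., "dz": .., "jaw": ..}, ...]. A call has exactly 8 rows; each row is the pose to reach, as a shift and turn from the pose commanded when the call began, along the tool's axes at that moment; what a row does not reach only later rows make up. A row lasts 1/12 s, in which the tool goes at most 41.7 mm and 7.16 degrees, less where a joint would pass 70% of its speed; a pose out of reach is approached as far as the arm can. A call with a gripper value outside its range is refused whole. The fingers move at their own pace and stop on an object; "newtons" is the grip in N (left out, the last holds). Time passes only in rows, so rows that repeat a pose let the fingers close, or fill a call up. It gives the time, the measured TCP pose, the force, the opening and the grip force at its end, in the units of the state.
- bot.get_state(): the state, without advancing time (a new reading comes with each control period).
- vision.get_image(name): name is "scene" or "side" or "wrist"; returns a dict with "image" (384x512x3 uint8, red, green, blue), "depth" (384x512 float32, mm along the optical axis (not along the pixel's ray), 0 where there is no reading), "fx", "fy", "cx", "cy" (pixels), "R" (3x3) and "t" (3): a world point X has camera coordinates R X + t. Camera axes: x right, y down, z forward; pixel columns grow to the right and rows downward; lengths in mm; the calibration is good to about 2 mm. A picture is of the moment at which its call begins.
- bot.job_done(): hands the job in; it is judged then, once.
Trained networks look in a picture, given as the dict that the camera call returned (one of the last four; its "shot" number tells which), for a name from the list of things; names that differ only in an ending like _2 or _b are one class to them, and where a whole thing is asked for, a point or a joint stands for the part that bears it (a point fixed in the world has none). Each returns a list of dicts, best first, with "score" (0 to 1); they miss things now and then, are a little off and sometimes report something else, mostly with a low value. They report only what shows in the picture. A call takes as long as a camera call. They do not tell look-alikes from the thing itself.
- spotter.boxes_of(name, picture): "centre" ([column, row] in pixels, amid what is visible of it).
The state is a dict: "time_s": time; "joint_positions": joint angles; "dq": joint speeds; "joint_efforts": joint torques, N m; "position": TCP position; "tool_rot": TCP orientation; "force": force on the tool from outside, world axes, zero at the start; "wrist_torque": the same for the moment, N m; "grip_width": finger opening in mm; "grasp_force": force on a finger pad.
Only numpy, scipy, OpenCV 4.12 (cv2) and the standard library are available. Lean on these libraries where they do the work, as an engineer would, in place of code of your own. Each camera call takes 0.05 s, during which the arm holds its last target. There are 200 camera calls.

### The job

Make the bench vial mixer ready to run. First, while the carousel still sits in its stand, press the one vial that stands proud down until its cap is level with the others. Then lift the carousel out by its flatted head, keep it upright, lower its keyed shaft into the drive unit's hub, turn it until the key slips into the keyway and push it fully home; a spring in the hub pushes it back up, so finish still gripping the head and pushing the carousel down firmly against the hub, so that a colleague can tighten the clamp screw. Leave the other things on the bench where they are.

Things in the scene. Friction and masses are not known exactly. Their poses are not given: they have to be found in the camera images.
- carousel: vial carousel, loose, 0.26 to 0.46 kg, upright in its stand. Origin: lower end of its shaft, on the axis; z up; +x to the key. Heights above the origin: steel shaft to 36 mm; underside of the white block (73 mm across; lands on the hub's face when home) at 36; block 108 mm across, 42 to 64; six seated vial caps (15 mm, 40 mm from the axis) to 76; neck 18 mm thick to 88; grip head to 120
- key_end (a point): lower end of the dark steel key on the shaft, 13 mm from the axis on +x, 12 mm above the shaft's end. Key 8 mm wide, reaches 17 mm out, round-nosed below, runs up to the block. Under it only the pilot, 19 mm across with a 4 mm taper to 13 mm; above, the shaft is 20 mm across. Seen from above, a grey rib on the block's top and a grey nose on its rim mark the key's side
- grip_head (a point): centre of the aluminium grip head on top of the carousel, 104 mm above the carousel's origin; head 32 mm high, 30 mm long in x, 24 mm across its two flats in y (x, y as the carousel's). Grip it across the flats. Vial caps under the fingers end 12 mm below the head
- vial_cap (a point): centre of the top of the proud vial's cap; the vial stands at 210 degrees from the key (+x), counterclockwise from above. 88 mm above the carousel's origin when fully proud, 76 mm when seated level with the others
- vial (a joint): how far the proud vial is pushed into its socket, m: 0 fully proud, 0.012 seated; moves straight down, takes about 4 N, stays where it is left
- stand: grey round stand for the carousel, fixed to the bench: a cup 92 mm across and 58 mm high, foot 116 mm. Origin at the centre of its underside. The carousel's block rests on its rim (carousel's origin 16 mm above the bench); lift it 6 mm straight up before moving it sideways
- drive: white drive unit of the mixer, fixed to the bench: 140 mm deep (x), 170 mm wide (y), deck 44 mm high, black control panel on its -x side. Origin at the centre of its underside; the hub stands upright at its centre
- hub_mouth (a point): centre of the bore's mouth in the aluminium hub's flat top face, 88 mm above the bench; z up, +x to the keyway. Hub 56 mm across, 44 mm high, bore 22 mm; a worm gear keeps it from turning below 2 N m. A sprung pin in the bore meets the shaft's end 26 mm below the mouth with 5 N, 9 N when home (36 mm below); let go, the carousel rises about 10 mm
- keyway (a point): keyway at the hub's top face, 15 mm from the axis; 10.5 mm wide, reaches 19.5 mm out, open above, runs the hub's full height. It stands within about 0.75 rad of world +x
- screwdriver: small screwdriver with an orange handle, 116 mm, lying on the bench near the drive unit; to be left alone
- sample_cup: sample cup with a screw lid, 64 mm across, 66 mm high, standing on the bench to the left of the white microscope; to be left alone
- slide_carton: small card box, 56 x 82 x 32 mm, on the bench; to be left alone
- cover_box: small flat box of cover glasses, 36 x 52 x 17 mm, on the bench; to be left alone
- tally: round hand tally counter, 56 x 52 x 26 mm, on the bench to the left of the white microscope; to be left alone
Mind the look-alikes: they are no part of the job. What is shaped like the carousel but orange or red is not meant.

How it is judged:
By the outcome, as a careful person would: the job done as asked, in the order asked, and still so for the second after the job is handed in, while the arm keeps its last pose, push and grip.
It also fails if it takes over 48 s, if anything falls off the work surface, if the arm or the gripper's body presses on something with over 40 N, if the wrist force passes 120 N, or if a joint passes its speed limit or range.

## Working session

There is one attempt and no reset: what is moved stays moved. The work goes in short steps, Python scripts to look and compute and a tool call to move; the robot and the scene stay as the last step left them, time stands still between calls to the robot, and variables do not carry over. Pictures are saved under pics/ and viewed, at most 10 in all, crops included, and the job is handed in when it is done.

Besides the shell and the picture viewer there is one more tool, called as a command line: name --argument value ..., lists and objects as JSON in quotes. step_arm: Moves the arm, as the interface text tells. Its arguments: {"type":"object","properties":{"steps":{"type":"array"},"newtons":{"type":"number"}},"required":["steps"]}

```bash
mkdir -p pics; ls; cat > h.py <<'E'
import numpy as np, cv2
from workcell import bot, vision, spotter
def world(p,u,v,d):
    c=np.array([(u-p['cx'])/p['fx']*d,(v-p['cy'])/p['fy']*d,d]); return p['R'].T@(c-p['t'])
def cloud(p):
    h,w=p['depth'].shape; v,u=np.mgrid[:h,:w]; d=p['depth']
    c=np.stack([(u-p['cx'])/p['fx']*d,(v-p['cy'])/p['fy']*d,d],-1)
    X=(c-p['t'])@p['R']; X[d<=0]=np.nan; return X
def pix(p,X):
    c=p['R']@np.array(X,float)+p['t']; return c[:2]/c[2]*[p['fx'],p['fy']]+[p['cx'],p['cy']]
def save(p,n): cv2.imwrite('pics/'+n,p['image'][:,:,::-1])
E
python3 - <<'E'
from h import *
a=vision.get_image('scene');b=vision.get_image('side')
im=np.vstack([a['image'],b['image']])
cv2.imwrite('pics/a.png',cv2.resize(np.hstack([a['image'],b['image']]),(800,300),interpolation=cv2.INTER_AREA)[:,:,::-1])
save(a,'scene.png');save(b,'side.png')
for n in['carousel','stand','drive','hub_mouth','vial_cap','grip_head','screwdriver']:
  for nm,p in(('sc',a),('si',b)):
    for r in spotter.boxes_of(n,p)[:4]:
      u,v=r['centre'];d=p['depth'][int(v),int(u)];print(n,nm,round(r['score'],2),np.round([u,v]),world(p,u,v,d).round())
print(bot.get_state())
E
```

```text
pics
carousel sc 0.86 [285. 212.] [ 369. -187.   69.]
carousel sc 0.83 [191. 206.] [661. -40.  58.]
carousel si 0.96 [236. 219.] [ 423. -374.   78.]
carousel si 0.81 [218. 195.] [ 403. -222.   61.]
carousel si 0.8 [277. 162.] [638. -95.  71.]
carousel si 0.56 [300. 307.] [ 488. -719.   71.]
stand sc 0.65 [293. 203.] [ 402. -305.   15.]
stand si 0.57 [233. 240.] [ 407. -404.   30.]
drive si 0.92 [281. 203.] [ 586. -290.   44.]
hub_mouth sc 0.46 [273. 171.] [ 580. -446.    3.]
hub_mouth si 0.64 [280. 191.] [ 585. -282.   85.]
hub_mouth si 0.38 [233. 221.] [ 411. -391.   87.]
vial_cap si 0.41 [314. 311.] [ 513. -740.   74.]
grip_head sc 0.78 [284. 216.] [ 364. -178.   64.]
grip_head sc 0.67 [194. 206.] [647. -42.  60.]
grip_head sc 0.3 [289. 166.] [ 535. -501.   13.]
grip_head si 0.81 [232. 218.] [ 414. -370.   83.]
grip_head si 0.72 [284. 157.] [675. -53.  61.]
grip_head si 0.69 [217. 192.] [ 403. -208.   63.]
grip_head si 0.55 [298. 309.] [ 485. -716.   61.]
{'time_s': 0.8, 'joint_positions': array([-8.52899955e-01,  3.58599569e-01,  1.19227551e-02,  9.52083069e-06,
       -1.22409536e+00, -2.88096753e-01]), 'dq': array([-5.15998259e-04, -1.69640773e-04,  1.35943607e-03, -5.56892553e-05,
       -4.01893601e-04,  5.53467780e-04]), 'joint_efforts': array([ 5.03218089e-04, -5.82891190e+01,  2.93650424e+01,  6.94158778e+00,
       -4.23217652e-04, -3.79011919e-05]), 'position': array([ 281.24351284, -613.60931652,  256.314162  ]), 'tool_rot': array([-2.13251123e-01,  9.76997420e-01, -1.27406503e-05,  1.89978974e-06]), 'force': array([0.15643241, 0.25357977, 0.39880563]), 'wrist_torque': array([ 0.02856755, -0.00756605, -0.02363043]), 'grasp_force': 0.0, 'grip_width': 85.73200086074428}
```

View pics/scene.png

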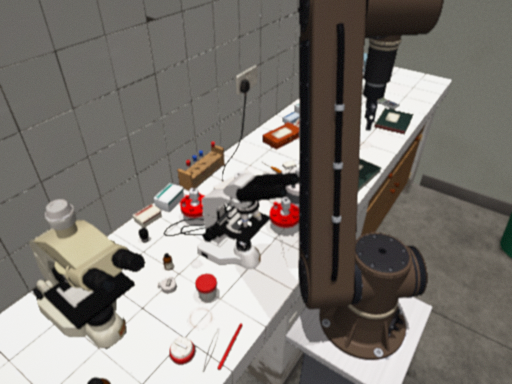

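View pics/side.png

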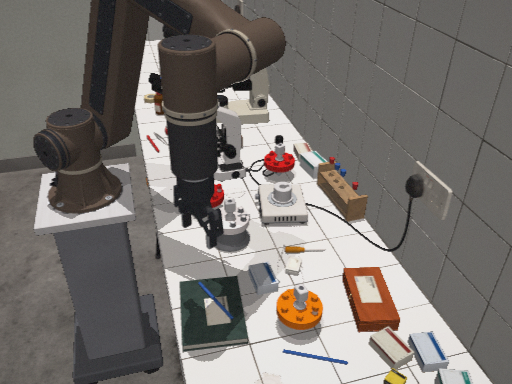

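The side view shows four candidates:
- White carousel on the grey stand at (232,218).
- Red look-alike at (215,195).
- Red look-alike at (280,160).
- Orange look-alike at (300,307).

By the description I choose the white one at (232,218). The drive is at (282,200). Next I'll check the white one in a close crop.

```bash
python3 - <<'E'
from h import *
b=vision.get_image('side');w=vision.get_image('wrist')
print((-w['R'].T@w['t']).round(), w['R'].round(2).tolist(), w['fx'])
c=cv2.resize(b['image'][170:250,190:310],(600,400),interpolation=cv2.INTER_CUBIC)
cv2.imwrite('pics/c.png',np.hstack([c[:, :,::-1]]))
X=cloud(b)
for n,(cx,cy,z0,z1) in dict(head=(418,-380,112,140),hub=(587,-290,82,95)).items():
  m=(np.hypot(X[...,0]-cx,X[...,1]-cy)<60)&(X[...,2]>z0)&(X[...,2]<z1)
  print(n,m.sum(),np.nanmedian(X[m],0).round(1),np.nanmin(X[m],0).round(),np.nanmax(X[m],0).round())
E
```

```text
[ 208. -646.  373.] [[-0.42, 0.91, -0.0], [0.86, 0.4, 0.31], [0.28, 0.13, -0.95]] 325.431441927598
head 123 [ 407. -367.  129.] [ 393. -373.  113.] [ 424. -345.  138.]
hub 141 [ 596.9 -265.4   85.8] [ 571. -287.   82.] [ 626. -233.   91.]
```

View pics/c.png

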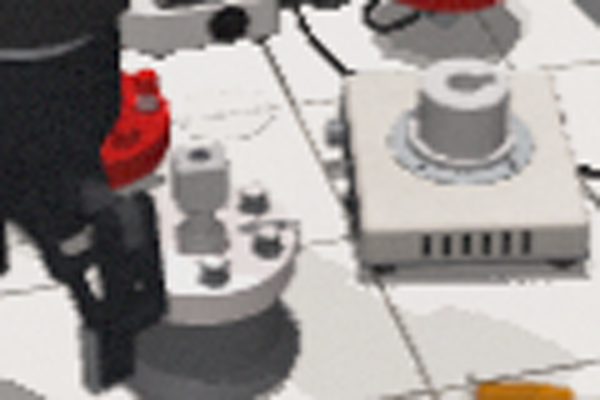

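The crop confirms the white carousel in the grey stand, with its grip head at crop (200,175). The hub is at crop (465,100), with its keyway notch visible. I'll move the wrist camera over the carousel.

step_arm --steps '[{"dx":-0.031,"dy":0.022,"jaw":0},{"dx":-0.062,"dy":0.044,"jaw":0},{"dx":-0.093,"dy":0.066,"jaw":0},{"dx":-0.124,"dy":0.089,"jaw":0},{"dx":-0.155,"dy":0.112,"jaw":0},{"dx":-0.186,"dy":0.134,"jaw":0},{"dx":-0.217,"dy":0.157,"jaw":0},{"dx":-0.245,"dy":0.178,"jaw":0}]'

```text
invalid input
```

```bash
cat >> h.py <<'E'
def band(p,c,r,z0,z1,name):
    X=cloud(p); m=(np.hypot(X[...,0]-c[0],X[...,1]-c[1])<r)&(X[...,2]>z0)&(X[...,2]<z1)
    P=X[m]; (cx,cy),(w,h),a=cv2.minAreaRect(P[:,:2].astype(np.float32)); 
    print(name,m.sum(),'rect',round(cx,1),round(cy,1),round(w,1),round(h,1),round(a,1),'mean',P.mean(0).round(1)); return P,m
E
python3 - <<'E'
from h import *
w=vision.get_image('wrist');save(w,'w1.png');s=bot.get_state();print(s['position'],s['tool_rot'],s['time_s'],s['force'])
np.savez('w1.npz',**{k:v for k,v in w.items()})
band(w,(408,-360),70,125,140,'headtop');band(w,(408,-360),70,98,110,'proudcap');band(w,(408,-360),70,85,97,'caps');band(w,(408,-360),75,74,84,'block')
band(w,(596,-265),70,80,95,'hub')
E
```

```text
[ 281.24450778 -613.57679934  256.30196605] [-2.13250799e-01  9.76997490e-01  1.56616021e-05  1.00843180e-05] 0.95 [ 0.00810555 -0.48434839 -0.39530856]
headtop 0 rect 0.0 0.0 0.0 0.0 0.0 mean [nan nan nan]
proudcap 0 rect 0.0 0.0 0.0 0.0 0.0 mean [nan nan nan]
caps 0 rect 0.0 0.0 0.0 0.0 0.0 mean [nan nan nan]
block 0 rect 0.0 0.0 0.0 0.0 0.0 mean [nan nan nan]
hub 0 rect 0.0 0.0 0.0 0.0 0.0 mean [nan nan nan]h.py:15: RuntimeWarning: Mean of empty slice.
  print(name,m.sum(),'rect',round(cx,1),round(cy,1),round(w,1),round(h,1),round(a,1),'mean',P.mean(0).round(1)); return P,m
  ret = um.true_divide(
```

View pics/w1.png

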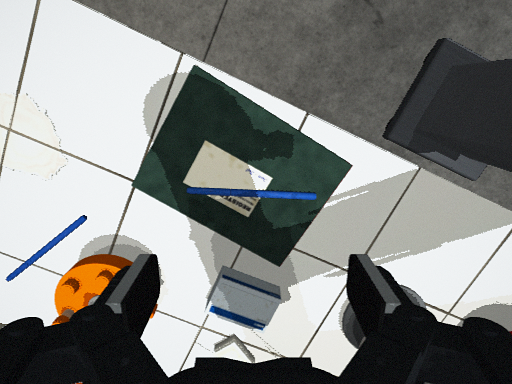

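The call was refused, probably because every key must be given. The picture shows the starting view, with the fingers at the bottom, the orange look-alike at (110,290) and the carousel block partly hidden at (385,310).

step_arm --steps '[{"ax":0,"ay":0,"az":0,"dx":-0.031,"dy":0.022,"dz":0,"jaw":0},{"ax":0,"ay":0,"az":0,"dx":-0.062,"dy":0.044,"dz":0,"jaw":0},{"ax":0,"ay":0,"az":0,"dx":-0.093,"dy":0.066,"dz":0,"jaw":0},{"ax":0,"ay":0,"az":0,"dx":-0.124,"dy":0.089,"dz":0,"jaw":0},{"ax":0,"ay":0,"az":0,"dx":-0.155,"dy":0.112,"dz":0,"jaw":0},{"ax":0,"ay":0,"az":0,"dx":-0.186,"dy":0.134,"dz":0,"jaw":0},{"ax":0,"ay":0,"az":0,"dx":-0.217,"dy":0.157,"dz":0,"jaw":0},{"ax":0,"ay":0,"az":0,"dx":-0.245,"dy":0.178,"dz":0,"jaw":0}]' --newtons 60

```text
time_s: 1.62
position: [430.6, -347.8, 256.6]
tool_rot: [-0.213, 0.977, -0.0, 0.0]
force: [0.4, -0.4, -0.0]
grip_width: 85.6
grasp_force: 0.0
```

```bash

python3 - <<'E'
from h import *
w=vision.get_image('wrist');save(w,'w2.png')
X=cloud(w); np.savez('w2.npz',X=X,im=w['image'])
for a in [((408,-360),50,125,140,'headtop'),((408,-360),55,99,112,'proudcap'),((408,-360),60,86,97,'caps'),((408,-360),75,74,84,'block'),((596,-265),70,80,95,'hub')]:
  try: band(w,*a)
  except Exception as e: print(e)
E
```

```text
headtop 1224 rect 408.8 -355.8 24.3 29.9 86.9 mean [ 407.5 -356.4  134.4]
proudcap 302 rect 390.6 -370.6 45.5 32.4 40.1 mean [ 376.3 -372.4  102.2]
caps 1198 rect 408.9 -355.8 83.6 95.4 55.9 mean [ 414.2 -353.3   91. ]
block 7877 rect 409.0 -356.1 107.3 107.4 27.4 mean [ 404.5 -358.2   79.2]
hub 1355 rect 596.5 -260.4 46.8 56.1 41.9 mean [ 594.  -260.4   86. ]
```

View pics/w2.png

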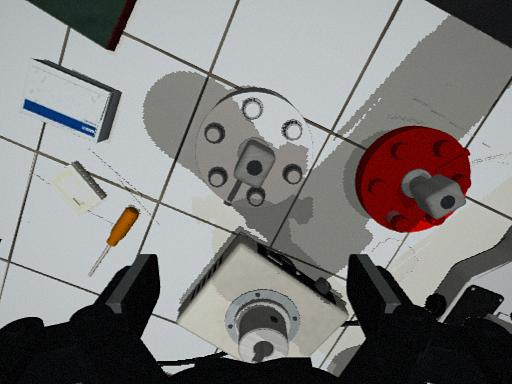

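The carousel is at about (255,150) px with its head at (257,160). The rib points down-left at (233,188), so the key is near world −3°. The proud cap is (252,108). The hub is at (262,340), with the red look-alike at (415,180). Next I'll refine the yaw.

```bash

python3 - <<'E'
from h import *
z=np.load('w2.npz');X=z['X'];im=z['im'];c=np.array([409,-356])
def clus(z0,z1,c,r0,r1):
  r=np.hypot(X[...,0]-c[0],X[...,1]-c[1]);m=((r>r0)&(r<r1)&(X[...,2]>z0)&(X[...,2]<z1)).astype(np.uint8)
  n,l,s,_=cv2.connectedComponentsWithStats(m)
  for i in range(1,n):
    if s[i,4]>40:
      P=X[l==i];(a,b),q=cv2.minEnclosingCircle(P[:,:2].astype(np.float32))
      d=np.array([a,b])-c;print(s[i,4],round(a,1),round(b,1),'R',round(q,1),'z',np.median(P[:,2]).round(1),'r',np.hypot(*d).round(1),'ang',np.degrees(np.arctan2(d[1],d[0])).round(1))
clus(89,97,c,28,52);print('proud');clus(101,108,c,25,55)
# head sides
r=np.hypot(X[...,0]-c[0],X[...,1]-c[1]);m=(r<30)&(X[...,2]>132)&(X[...,2]<140);P=X[m];print(cv2.minAreaRect(P[:,:2].astype(np.float32)),np.median(P[:,2]))
# rib: grey on block top
g=im.astype(int).sum(2)/3
P2=X.copy();m=(X[...,2]>76)&(X[...,2]<90)&(r>18)&(r<52)
for a in range(-20,21,2):
  t=np.arctan2(X[...,1]-c[1],X[...,0]-c[0]);s=m&(abs(t-np.radians(a))<.02)
  print(a,s.sum(),g[s].mean().round(),X[s][:,2].mean().round(1),end='; ')
h=(np.hypot(X[...,0]-596.5,X[...,1]+260.4)<35)&(X[...,2]>86.5);print('\nhubtop',h.sum(),np.median(X[h],0),cv2.minEnclosingCircle(X[h][:,:2].astype(np.float32)))
E
```

```text
239 375.3 -334.1 R 7.9 z 91.3 r 40.1 ang 147.0
237 406.5 -396.0 R 7.9 z 91.2 r 40.0 ang -93.5
211 410.9 -316.2 R 8.0 z 91.3 r 39.9 ang 87.2
211 442.2 -377.8 R 7.9 z 91.3 r 39.7 ang -33.2
196 444.5 -337.6 R 7.8 z 91.2 r 40.0 ang 27.4
proud
145 373.3 -374.0 R 7.1 z 101.5 r 39.9 ang -153.2
((408.7763977050781, -355.80499267578125), (23.369600296020508, 29.494787216186523), 86.47277069091797) 134.8647219758849
-20 36 118.0 79.3; -18 45 134.0 79.2; -16 39 135.0 79.0; -14 39 134.0 79.3; -12 38 134.0 79.1; -10 39 135.0 79.1; -8 43 129.0 79.2; -6 45 79.0 80.8; -4 40 58.0 81.7; -2 36 57.0 81.7; 0 37 66.0 80.8; 2 39 111.0 79.3; 4 37 128.0 79.2; 6 38 129.0 79.1; 8 40 125.0 79.2; 10 37 123.0 79.2; 12 37 122.0 79.1; 14 36 110.0 79.3; 16 38 83.0 81.2; 18 23 83.0 81.4; 20 21 62.0 83.2; 
hubtop 736 [ 592.75141581 -264.48689369   87.11119894] ((599.7890014648438, -257.36419677734375), 27.611656188964844)
```

step_arm --steps '[{"ax":0,"ay":0,"az":7,"dx":0.02,"dy":0,"dz":0.01,"jaw":1},{"ax":0,"ay":0,"az":14,"dx":0.04,"dy":0,"dz":0.02,"jaw":1},{"ax":0,"ay":0,"az":21,"dx":0.064,"dy":0,"dz":0.03,"jaw":1},{"ax":0,"ay":0,"az":27.6,"dx":0.0643,"dy":0,"dz":0.05,"jaw":1},{"ax":0,"ay":0,"az":27.6,"dx":0.0643,"dy":0,"dz":0.075,"jaw":1},{"ax":0,"ay":0,"az":27.6,"dx":0.0643,"dy":0,"dz":0.098,"jaw":1},{"ax":0,"ay":0,"az":27.6,"dx":0.0643,"dy":0,"dz":0.111,"jaw":1},{"ax":0,"ay":0,"az":27.6,"dx":0.0643,"dy":0,"dz":0.111,"jaw":1}]'

```text
time_s: 2.33
position: [369.6, -375.6, 142.5]
tool_rot: [0.026, 1.0, 0.001, -0.002]
force: [-0.8, -0.3, -0.4]
grip_width: 0.3
grasp_force: 0.0
```

step_arm --steps '[{"ax":0,"ay":0,"az":0,"dx":0,"dy":0,"dz":0.006,"jaw":1},{"ax":0,"ay":0,"az":0,"dx":0,"dy":0,"dz":0.012,"jaw":1},{"ax":0,"ay":0,"az":0,"dx":0,"dy":0,"dz":0.016,"jaw":1},{"ax":0,"ay":0,"az":0,"dx":0,"dy":0,"dz":0.019,"jaw":1},{"ax":0,"ay":0,"az":0,"dx":0,"dy":0,"dz":0.022,"jaw":1},{"ax":0,"ay":0,"az":0,"dx":0,"dy":0,"dz":0.025,"jaw":1},{"ax":0,"ay":0,"az":0,"dx":0,"dy":0,"dz":0.027,"jaw":1},{"ax":0,"ay":0,"az":0,"dx":0,"dy":0,"dz":0.0275,"jaw":1}]'

```text
time_s: 3.0
position: [371.6, -376.6, 117.9]
tool_rot: [0.026, 1.0, -0.0, 0.0]
force: [-0.2, 2.0, 3.2]
grip_width: 0.2
grasp_force: 2.0
```

step_arm --steps '[{"ax":0,"ay":0,"az":0,"dx":0,"dy":0,"dz":0.0005,"jaw":1},{"ax":0,"ay":0,"az":0,"dx":0,"dy":0,"dz":0.001,"jaw":1},{"ax":0,"ay":0,"az":0,"dx":0,"dy":0,"dz":0.0015,"jaw":1},{"ax":0,"ay":0,"az":0,"dx":0,"dy":0,"dz":0.002,"jaw":1},{"ax":0,"ay":0,"az":0,"dx":0,"dy":0,"dz":0.002,"jaw":1},{"ax":0,"ay":0,"az":0,"dx":0,"dy":0,"dz":0.002,"jaw":1},{"ax":0,"ay":0,"az":0,"dx":0,"dy":0,"dz":0.002,"jaw":1},{"ax":0,"ay":0,"az":0,"dx":0,"dy":0,"dz":0.002,"jaw":1}]'

```text
time_s: 3.67
position: [371.6, -376.7, 116.9]
tool_rot: [0.026, 1.0, -0.0, 0.0]
force: [-2.8, 3.2, 12.9]
grip_width: 0.2
grasp_force: 6.5
```

Force reached 12.9 N at TCP z 116.9, which matches the seated height of 92 plus 25 mm. I'll lift and check.

step_arm --steps '[{"ax":0,"ay":0,"az":0,"dx":0,"dy":0,"dz":-0.02,"jaw":1},{"ax":0,"ay":0,"az":0,"dx":0,"dy":0,"dz":-0.05,"jaw":1},{"ax":0,"ay":0,"az":0,"dx":0,"dy":0,"dz":-0.085,"jaw":0},{"ax":0,"ay":0,"az":0,"dx":-0.02,"dy":0.01,"dz":-0.105,"jaw":0},{"ax":0,"ay":0,"az":0,"dx":-0.045,"dy":0.02,"dz":-0.12,"jaw":0},{"ax":0,"ay":0,"az":0,"dx":-0.07,"dy":0.029,"dz":-0.13,"jaw":0},{"ax":0,"ay":0,"az":0,"dx":-0.08,"dy":0.029,"dz":-0.135,"jaw":0},{"ax":0,"ay":0,"az":0,"dx":-0.08,"dy":0.029,"dz":-0.135,"jaw":0}]'

```text
time_s: 4.33
position: [455.0, -351.6, 251.4]
tool_rot: [0.025, 1.0, -0.0, 0.001]
force: [-0.2, -0.2, -0.1]
grip_width: 72.5
grasp_force: 0.0
```

```bash
cat > car.py <<'E'
from h import *
w=vision.get_image('wrist');s=bot.get_state();print(s['position'],s['tool_rot'],s['joint_positions'][5],s['force'])
X=cloud(w);np.savez('w3.npz',X=X,im=w['image']);c=np.array([409,-356])
r=np.hypot(X[...,0]-c[0],X[...,1]-c[1]);m=((r>25)&(r<55)&(X[...,2]>87)&(X[...,2]<110)).astype(np.uint8)
n,l,s,_=cv2.connectedComponentsWithStats(m)
for i in range(1,n):
    if s[i,4]>40:
      P=X[l==i];(a,b),q=cv2.minEnclosingCircle(P[:,:2].astype(np.float32))
      d=np.array([a,b])-c;print(s[i,4],round(a,1),round(b,1),'R',round(q,1),'z',np.percentile(P[:,2],80).round(1),'ang',np.degrees(np.arctan2(d[1],d[0])).round(1))
m=(r<30)&(X[...,2]>132)&(X[...,2]<140);P=X[m];print(cv2.minAreaRect(P[:,:2].astype(np.float32)),np.median(P[:,2]))
E
python3 car.py
```

```text
[ 453.3394152  -351.42851393  250.31770679] [ 2.54812451e-02  9.99675271e-01  1.72772427e-04 -1.69814543e-04] -1.3030208923031805 [-1.17548219  0.12552446 -1.02568397]
293 373.2 -374.2 R 8.0 z 91.9 ang -153.1
288 375.2 -334.2 R 7.9 z 91.8 ang 147.2
262 407.0 -396.1 R 8.1 z 92.0 ang -92.9
264 411.1 -316.2 R 8.0 z 91.9 ang 87.0
235 442.3 -378.0 R 8.0 z 91.8 ang -33.5
238 444.5 -337.9 R 8.0 z 91.8 ang 27.0
((408.52740478515625, -355.8865661621094), (23.270751953125, 28.808900833129883), 87.3395767211914) 134.8520622486979
```

All six caps are level at about 91.9. Now for a view of the hub.

step_arm --steps '[{"ax":0,"ay":0,"az":0,"dx":-0.03,"dy":0.017,"dz":0,"jaw":0},{"ax":0,"ay":0,"az":0,"dx":-0.06,"dy":0.034,"dz":0,"jaw":0},{"ax":0,"ay":0,"az":0,"dx":-0.09,"dy":0.05,"dz":0,"jaw":0},{"ax":0,"ay":0,"az":0,"dx":-0.12,"dy":0.067,"dz":0,"jaw":0},{"ax":0,"ay":0,"az":0,"dx":-0.15,"dy":0.084,"dz":0,"jaw":0},{"ax":0,"ay":0,"az":0,"dx":-0.175,"dy":0.095,"dz":0,"jaw":0},{"ax":0,"ay":0,"az":0,"dx":-0.186,"dy":0.101,"dz":0,"jaw":0},{"ax":0,"ay":0,"az":0,"dx":-0.186,"dy":0.101,"dz":0,"jaw":0}]'

```text
time_s: 5.05
position: [644.5, -259.5, 248.4]
tool_rot: [0.025, 1.0, 0.0, -0.001]
force: [-0.5, 0.4, -0.1]
grip_width: 85.4
grasp_force: 0.0
```

```bash

python3 - <<'E'
from h import *
w=vision.get_image('wrist');s=bot.get_state();print(s['position'],s['force'])
X=cloud(w);np.savez('w4.npz',X=X,im=w['image'])
c=np.array([598.,-258])
h=(np.hypot(*(X[...,:2]-c).transpose(2,0,1))<40)&(abs(X[...,2]-87.3)<2.5)
P=X[h][:,:2].astype(np.float32);(c0,c1),R=cv2.minEnclosingCircle(P);print('hub',h.sum(),c0,c1,R,np.median(X[h][:,2]))
c=np.array([c0,c1])
# top-face grid 1mm: project points
img=np.zeros((600,600,3),np.uint8)
for i in range(600):
  for j in range(600):
    q=pix(w,[c[0]+(i-300)/9,c[1]+(j-300)/9,88]); u,v=int(round(q[0])),int(round(q[1]))
    if 0<=u<512 and 0<=v<384: img[599-i,599-j]=w['image'][v,u]
cv2.imwrite('pics/hub.png',img[:,:,::-1])
# hole by depth along ray: per-angle at r=15..18.5
M=h.astype(np.uint8)
for a in range(-60,61,4):
  o=[]
  for r in (13,15,17,18.5):
    q=pix(w,[c[0]+r*np.cos(np.radians(a)),c[1]+r*np.sin(np.radians(a)),87.3]).round().astype(int);o.append(int(M[q[1],q[0]]))
  print(a,o,end=' ')
E
```

```text
[ 643.2854102  -260.17850475  248.77586648] [-0.43033473  0.24176109  0.63381183]
hub 2755 600.5609741210938 -256.57562255859375 27.971050262451172 87.03701346140376
-60 [1, 1, 1, 1] -56 [1, 1, 1, 1] -52 [1, 1, 1, 1] -48 [1, 1, 1, 1] -44 [1, 1, 1, 1] -40 [1, 1, 1, 1] -36 [1, 1, 1, 1] -32 [1, 1, 1, 1] -28 [1, 1, 1, 1] -24 [0, 1, 1, 1] -20 [0, 0, 1, 1] -16 [0, 0, 0, 0] -12 [0, 0, 0, 0] -8 [0, 0, 0, 0] -4 [0, 0, 0, 0] 0 [0, 0, 0, 0] 4 [0, 0, 0, 0] 8 [0, 0, 0, 0] 12 [0, 0, 0, 0] 16 [0, 0, 0, 1] 20 [0, 1, 1, 1] 24 [1, 1, 1, 1] 28 [1, 1, 1, 1] 32 [1, 1, 1, 1] 36 [1, 1, 1, 1] 40 [1, 1, 1, 1] 44 [1, 1, 1, 1] 48 [1, 1, 1, 1] 52 [1, 1, 1, 1] 56 [1, 1, 1, 1] 60 [1, 1, 1, 1]
```

View pics/hub.png

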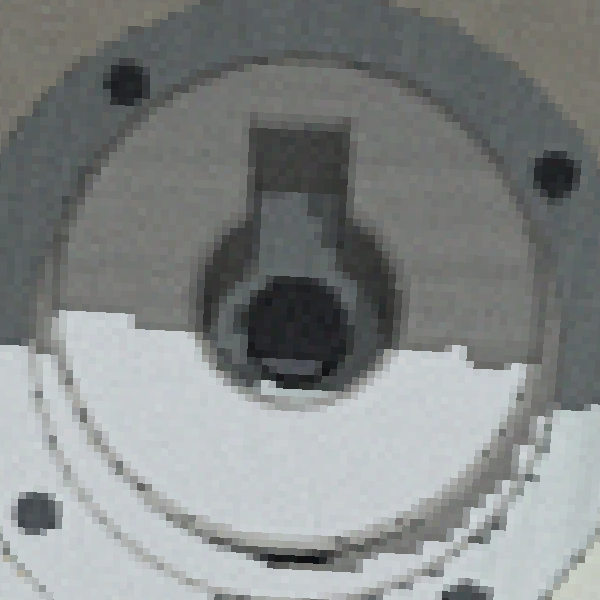

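```bash

python3 - <<'E'
from h import *
from scipy.optimize import least_squares
z=np.load('w4.npz');X=z['X'];c=np.array([600.2,-256.6])
h=((np.hypot(*(X[...,:2]-c).transpose(2,0,1))<34)&(abs(X[...,2]-87.1)<2)).astype(np.uint8)
cs,hi=cv2.findContours(h,cv2.RETR_CCOMP,cv2.CHAIN_APPROX_NONE)
def fit(P):
  f=least_squares(lambda p:np.hypot(P[:,0]-p[0],P[:,1]-p[1])-p[2],[*c,20],loss='soft_l1',f_scale=.3);return f.x
for k,q in enumerate(cs):
  if len(q)<40: continue
  P=X[q[:,0,1],q[:,0,0]][:,:2];print(len(q),hi[0][k],fit(P))
  if hi[0][k][3]>=0:
    d=P-c;r=np.hypot(*d.T);t=np.degrees(np.arctan2(d[:,1],d[:,0]))
    b=P[(r<13.5)&(abs(t)>40)];f=fit(b);print('bore',f)
    s=(r>14)&(r<18.5)
    for sg in(1,-1):
      S=P[s&(np.sign(d[:,1])==sg)];l=np.polyfit(S[:,0],S[:,1],1);print('side',len(S),l[0],S.mean(0)-f[:2])
    e=P[r>18.8];print('end',e.mean(0)-f[:2])
E
```

```text
188 [-1 -1  1 -1] [ 600.55467644 -256.61085449   27.47523173]
98 [13 11 -1  0] [ 602.60453082 -256.52971105   12.67276243]
bore [ 600.54481721 -256.53716121   11.31592389]
side 6 -0.04504214071794347 [15.01599185  5.28594362]
side 5 -0.06235781814698453 [14.79167022 -5.93012399]
end [19.53607787 -0.22896532]
```

step_arm --steps '[{"ax":0,"ay":0,"az":0,"dx":0.034,"dy":-0.016,"dz":0,"jaw":0},{"ax":0,"ay":0,"az":0,"dx":0.068,"dy":-0.032,"dz":0,"jaw":0},{"ax":0,"ay":0,"az":0,"dx":0.102,"dy":-0.048,"dz":0,"jaw":0},{"ax":0,"ay":0,"az":0,"dx":0.136,"dy":-0.064,"dz":0.01,"jaw":0},{"ax":0,"ay":0,"az":0,"dx":0.17,"dy":-0.08,"dz":0.02,"jaw":0},{"ax":0,"ay":0,"az":0,"dx":0.204,"dy":-0.096,"dz":0.035,"jaw":0},{"ax":0,"ay":0,"az":0,"dx":0.2291,"dy":-0.1079,"dz":0.05,"jaw":0},{"ax":0,"ay":0,"az":0,"dx":0.2291,"dy":-0.1079,"dz":0.06,"jaw":0}]'

```text
time_s: 5.77
position: [402.4, -357.1, 189.7]
tool_rot: [0.028, 1.0, 0.001, -0.001]
force: [-0.5, 0.3, -0.6]
grip_width: 85.3
grasp_force: 0.0
```

step_arm --steps '[{"ax":0,"ay":0,"az":0,"dx":0,"dy":0,"dz":0,"jaw":0},{"ax":0,"ay":0,"az":0,"dx":0,"dy":0,"dz":0,"jaw":0.1},{"ax":0,"ay":0,"az":0,"dx":0,"dy":0,"dz":0.01,"jaw":0.2},{"ax":0,"ay":0,"az":0,"dx":0,"dy":0,"dz":0.02,"jaw":0.3},{"ax":0,"ay":0,"az":0,"dx":0,"dy":0,"dz":0.03,"jaw":0.4},{"ax":0,"ay":0,"az":0,"dx":0,"dy":0,"dz":0.042,"jaw":0.4},{"ax":0,"ay":0,"az":0,"dx":0,"dy":0,"dz":0.05,"jaw":0.4},{"ax":0,"ay":0,"az":0,"dx":0,"dy":0,"dz":0.05,"jaw":0.4}]'

```text
time_s: 6.43
position: [408.5, -355.5, 138.3]
tool_rot: [0.026, 1.0, 0.001, -0.002]
force: [0.1, 0.2, 0.0]
grip_width: 51.5
grasp_force: 0.0
```

step_arm --steps '[{"ax":0,"ay":0,"az":0,"dx":0,"dy":0,"dz":0.006,"jaw":0.4},{"ax":0,"ay":0,"az":0,"dx":0,"dy":0,"dz":0.012,"jaw":0.5},{"ax":0,"ay":0,"az":0,"dx":0,"dy":0,"dz":0.012,"jaw":0.6},{"ax":0,"ay":0,"az":0,"dx":0,"dy":0,"dz":0.012,"jaw":0.7},{"ax":0,"ay":0,"az":0,"dx":0,"dy":0,"dz":0.012,"jaw":0.8},{"ax":0,"ay":0,"az":0,"dx":0,"dy":0,"dz":0.012,"jaw":1},{"ax":0,"ay":0,"az":0,"dx":0,"dy":0,"dz":0.012,"jaw":1},{"ax":0,"ay":0,"az":0,"dx":0,"dy":0,"dz":0.012,"jaw":1}]' --newtons 100

```text
time_s: 7.1
position: [409.4, -356.3, 129.0]
tool_rot: [0.026, 1.0, -0.0, 0.0]
force: [-0.2, 1.0, 0.7]
grip_width: 22.7
grasp_force: 98.0
```

step_arm --steps '[{"ax":0,"ay":0,"az":0,"dx":0,"dy":0,"dz":-0.003,"jaw":1},{"ax":0,"ay":0,"az":0,"dx":0,"dy":0,"dz":-0.009,"jaw":1},{"ax":0,"ay":0,"az":0,"dx":0,"dy":0,"dz":-0.02,"jaw":1},{"ax":0,"ay":0,"az":0,"dx":0,"dy":0,"dz":-0.04,"jaw":1},{"ax":0,"ay":0,"az":0,"dx":0,"dy":0,"dz":-0.062,"jaw":1},{"ax":0,"ay":0,"az":0,"dx":0,"dy":0,"dz":-0.084,"jaw":1},{"ax":0,"ay":0,"az":0,"dx":0,"dy":0,"dz":-0.1,"jaw":1},{"ax":0,"ay":0,"az":0,"dx":0,"dy":0,"dz":-0.105,"jaw":1}]'

```text
time_s: 7.77
position: [410.3, -357.0, 237.1]
tool_rot: [0.026, 1.0, -0.001, 0.002]
force: [-0.2, -0.3, -2.8]
grip_width: 22.7
grasp_force: 98.2
```

```bash
python3 - <<'E'
from h import *
s=bot.get_state();print(s)
p=vision.get_image('side')
c=s['position'];X=cloud(p);r=np.hypot(X[...,0]-c[0],X[...,1]-c[1])
b=(r<62)&(X[...,2]<c[2]-30)&(X[...,2]>c[2]-75);P=X[b];print(b.sum(),P.min(0),P.max(0))
w=vision.get_image('wrist')
X=cloud(w);r=np.hypot(X[...,0]-c[0],X[...,1]-c[1])
for lo,hi in((-40,-30),(-52,-44)):
  b=(r<60)&(X[...,2]-c[2]>lo)&(X[...,2]-c[2]<hi);P=X[b];print(lo,b.sum(),P.mean(0),np.median(P[:,2]))
  A=np.c_[P[:,:2]-c[:2],np.ones(len(P))];print('plane',np.linalg.lstsq(A,P[:,2],rcond=None)[0])
v=np.hstack([w['image'],cv2.resize(p['image'][80:272,140:268],(256,384))]);cv2.imwrite('pics/held.png',v[:,:,::-1])
E
```

```text
{'time_s': 7.7667, 'joint_positions': array([-3.55112827e-01,  1.54929671e-01, -3.10138370e-01,  8.41731810e-04,
       -1.10115856e+00, -1.26764908e+00]), 'dq': array([-0.00028379, -0.02214233,  0.0421166 , -0.01420604, -0.08472449,
       -0.00181954]), 'joint_efforts': array([-4.41323128e-02, -4.09732282e+01,  2.81483960e+01,  6.76763266e+00,
       -4.25391365e-01, -6.03973203e-04]), 'position': array([ 410.3307852 , -357.00640826,  237.12529502]), 'tool_rot': array([ 0.02579025,  0.99966469, -0.00109408,  0.00204077]), 'force': array([-0.18236838, -0.31405232, -2.78048135]), 'wrist_torque': array([-0.06702855, -0.17559152,  0.0413944 ]), 'grasp_force': 98.18665981292725, 'grip_width': 22.668802014438253}
884 [ 355.27723141 -417.52352449  163.29923962] [ 467.08139201 -305.84778662  203.23963143]
-40 2468 [ 390.85835907 -355.42730066  198.67839528] 198.6915764083335
plane [ 2.57401970e-03 -2.75650564e-03  1.98732871e+02]
-52 14704 [ 391.5221603  -355.52862404  186.87066008] 186.6101038502316
plane [ 8.68835351e-03 -3.19064178e-03  1.87038791e+02]
```

View pics/held.png

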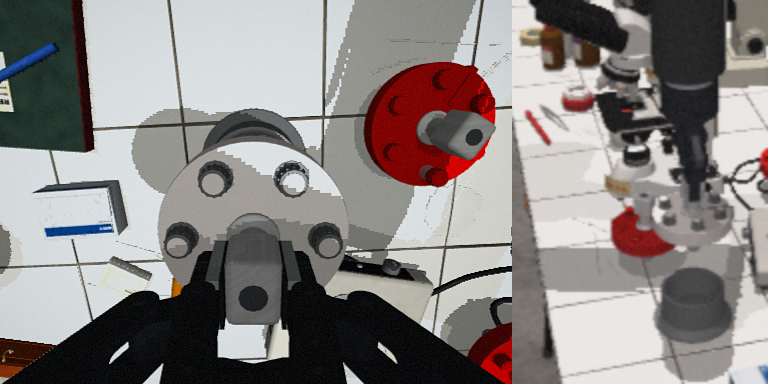

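The carousel hangs upright in the grip, with four caps visible around (253,215) px and the empty stand below it. I'll move over the hub.

step_arm --steps '[{"ax":0,"ay":0,"az":0,"dx":-0.02,"dy":0.012,"dz":0,"jaw":1},{"ax":0,"ay":0,"az":0,"dx":-0.05,"dy":0.029,"dz":0,"jaw":1},{"ax":0,"ay":0,"az":0,"dx":-0.085,"dy":0.05,"dz":0,"jaw":1},{"ax":0,"ay":0,"az":-0.5,"dx":-0.12,"dy":0.07,"dz":0,"jaw":1},{"ax":0,"ay":0,"az":-1,"dx":-0.15,"dy":0.088,"dz":0,"jaw":1},{"ax":0,"ay":0,"az":-1.5,"dx":-0.172,"dy":0.1,"dz":0,"jaw":1},{"ax":0,"ay":0,"az":-1.8,"dx":-0.183,"dy":0.107,"dz":0.005,"jaw":1},{"ax":0,"ay":0,"az":-1.8,"dx":-0.1862,"dy":0.1092,"dz":0.01,"jaw":1}]'

```text
time_s: 8.53
position: [602.2, -255.5, 221.2]
tool_rot: [0.009, 1.0, 0.0, -0.001]
force: [0.1, -0.7, -3.8]
grip_width: 22.4
grasp_force: 98.4
```

step_arm --steps '[{"ax":0,"ay":0,"az":0,"dx":0,"dy":0,"dz":0.002,"jaw":1},{"ax":0,"ay":0,"az":0,"dx":0,"dy":0,"dz":0.005,"jaw":1},{"ax":0,"ay":0,"az":0,"dx":0,"dy":0,"dz":0.008,"jaw":1},{"ax":0,"ay":0,"az":0,"dx":0,"dy":0,"dz":0.01,"jaw":1},{"ax":0,"ay":0,"az":0,"dx":0,"dy":0,"dz":0.01,"jaw":1},{"ax":0,"ay":0,"az":0,"dx":0,"dy":0,"dz":0.01,"jaw":1},{"ax":0,"ay":0,"az":0,"dx":0,"dy":0,"dz":0.01,"jaw":1},{"ax":0,"ay":0,"az":0,"dx":0,"dy":0,"dz":0.01,"jaw":1}]'

```text
time_s: 9.2
position: [600.9, -257.2, 214.3]
tool_rot: [0.01, 1.0, -0.0, 0.0]
force: [-0.6, -0.3, -3.3]
grip_width: 22.8
grasp_force: 98.4
```

```bash
cat > held.py <<'E'
from h import *
from scipy.optimize import least_squares
w=vision.get_image('wrist');s=bot.get_state();c=s['position'];print(c,s['tool_rot'],s['force'],s['time_s'])
X=cloud(w);q=c[:2];r=np.hypot(X[...,0]-q[0],X[...,1]-q[1])
m=((r>30)&(r<50)&(abs(X[...,2]-c[2]+38.5)<4)).astype(np.uint8)
n,l,st,_=cv2.connectedComponentsWithStats(m);C=[]
for i in range(1,n):
  if st[i,4]>150:
    P=X[l==i];(a,b),R=cv2.minEnclosingCircle(P[:,:2].astype(np.float32));print(st[i,4],round(a,1),round(b,1),round(R,1),np.median(P[:,2]).round(1))
    if 7<R<8.8:C.append([a,b])
C=np.array(C)
def f(p):
  o=[]
  for a in C:
    d=a-p[:2];t=np.arctan2(d[1],d[0])-p[2];k=np.round((t-np.pi/6)/(np.pi/3))*np.pi/3+np.pi/6+p[2]
    o+=list(d-40*np.array([np.cos(k),np.sin(k)]))
  return o
x=least_squares(f,[*q,-.03]).x;print('centre',x[:2],'yaw',np.degrees(x[2]),'vs tcp',x[:2]-q)
E
python3 held.py
```

```text
[ 600.97486303 -257.05177214  214.17185112] [ 1.03116622e-02  9.99946784e-01 -1.66492320e-05  3.14966076e-04] [ 0.27370587  0.30839077 -3.42735545] 9.25
742 565.2 -275.9 8.1 176.3
743 566.1 -235.7 8.1 176.3
659 599.2 -296.4 8.2 176.4
661 601.0 -216.8 8.3 176.1
centre [ 600.18327813 -256.59040866] yaw -1.3096053817305513 vs tcp [-0.7915849   0.46136348]
```

The centre is within 0.2 mm of the hub and the yaw matches the keyway. I'll lower it.

step_arm --steps '[{"ax":0,"ay":0,"az":0,"dx":0,"dy":0,"dz":0.005,"jaw":1},{"ax":0,"ay":0,"az":0,"dx":0,"dy":0,"dz":0.01,"jaw":1},{"ax":0,"ay":0,"az":0,"dx":0,"dy":0,"dz":0.015,"jaw":1},{"ax":0,"ay":0,"az":0,"dx":0,"dy":0,"dz":0.019,"jaw":1},{"ax":0,"ay":0,"az":0,"dx":0,"dy":0,"dz":0.022,"jaw":1},{"ax":0,"ay":0,"az":0,"dx":0,"dy":0,"dz":0.025,"jaw":1},{"ax":0,"ay":0,"az":0,"dx":0,"dy":0,"dz":0.028,"jaw":1},{"ax":0,"ay":0,"az":0,"dx":0,"dy":0,"dz":0.029,"jaw":1}]'

```text
time_s: 9.92
position: [600.8, -256.9, 184.2]
tool_rot: [0.01, 1.0, 0.0, -0.0]
force: [-0.6, -0.7, -2.4]
grip_width: 22.2
grasp_force: 98.3
```

The key has slipped in: there is no contact force 5 mm below the face. I'll continue.

step_arm --steps '[{"ax":0,"ay":0,"az":0,"dx":0,"dy":0,"dz":0.003,"jaw":1},{"ax":0,"ay":0,"az":0,"dx":0,"dy":0,"dz":0.006,"jaw":1},{"ax":0,"ay":0,"az":0,"dx":0,"dy":0,"dz":0.009,"jaw":1},{"ax":0,"ay":0,"az":0,"dx":0,"dy":0,"dz":0.011,"jaw":1},{"ax":0,"ay":0,"az":0,"dx":0,"dy":0,"dz":0.013,"jaw":1},{"ax":0,"ay":0,"az":0,"dx":0,"dy":0,"dz":0.015,"jaw":1},{"ax":0,"ay":0,"az":0,"dx":0,"dy":0,"dz":0.016,"jaw":1},{"ax":0,"ay":0,"az":0,"dx":0,"dy":0,"dz":0.016,"jaw":1}]' --newtons 115

```text
time_s: 10.58
position: [601.1, -257.0, 169.2]
tool_rot: [0.01, 1.0, -0.0, 0.0]
force: [-0.4, 1.1, 3.9]
grip_width: 22.4
grasp_force: 114.8
```

Force is up by 7 N, which matches the spring. About 4 mm remain.

step_arm --steps '[{"ax":0,"ay":0,"az":0,"dx":0,"dy":0,"dz":0.001,"jaw":1},{"ax":0,"ay":0,"az":0,"dx":0,"dy":0,"dz":0.002,"jaw":1},{"ax":0,"ay":0,"az":0,"dx":0,"dy":0,"dz":0.003,"jaw":1},{"ax":0,"ay":0,"az":0,"dx":0,"dy":0,"dz":0.004,"jaw":1},{"ax":0,"ay":0,"az":0,"dx":0,"dy":0,"dz":0.0045,"jaw":1},{"ax":0,"ay":0,"az":0,"dx":0,"dy":0,"dz":0.005,"jaw":1},{"ax":0,"ay":0,"az":0,"dx":0,"dy":0,"dz":0.005,"jaw":1},{"ax":0,"ay":0,"az":0,"dx":0,"dy":0,"dz":0.005,"jaw":1}]'

```text
time_s: 11.25
position: [601.2, -257.1, 165.1]
tool_rot: [0.01, 1.0, -0.0, 0.001]
force: [-3.1, 3.6, 11.5]
grip_width: 22.5
grasp_force: 115.8
```

```bash
python3 held.py
```

```text
[ 601.23619456 -257.05515399  165.12328968] [ 1.00416423e-02  9.99949364e-01 -2.73306977e-04  6.00586954e-04] [-4.11680354  3.04422941 10.61205232] 11.3
745 565.6 -275.5 8.2 127.3
747 566.5 -235.7 8.2 127.2
664 599.6 -296.0 8.3 127.2
659 600.8 -216.7 8.0 127.1
centre [ 600.46409658 -256.295964  ] yaw -1.0559878686492044 vs tcp [-0.77209798  0.75918999]
```

step_arm --steps '[{"ax":0,"ay":0,"az":0,"dx":0,"dy":0,"dz":0.0005,"jaw":1},{"ax":0,"ay":0,"az":0,"dx":0,"dy":0,"dz":0.001,"jaw":1},{"ax":0,"ay":0,"az":0,"dx":0,"dy":0,"dz":0.0015,"jaw":1},{"ax":0,"ay":0,"az":0,"dx":0,"dy":0,"dz":0.002,"jaw":1},{"ax":0,"ay":0,"az":0,"dx":0,"dy":0,"dz":0.002,"jaw":1},{"ax":0,"ay":0,"az":0,"dx":0,"dy":0,"dz":0.002,"jaw":1},{"ax":0,"ay":0,"az":0,"dx":0,"dy":0,"dz":0.002,"jaw":1},{"ax":0,"ay":0,"az":0,"dx":0,"dy":0,"dz":0.002,"jaw":1}]'

```text
time_s: 11.97
position: [601.3, -257.1, 165.0]
tool_rot: [0.01, 1.0, -0.001, 0.001]
force: [-7.0, 5.8, 22.4]
grip_width: 22.5
grasp_force: 117.6
```

```bash
python3 held.py
```

```text
[ 601.3562754  -257.11023747  165.0249286 ] [ 9.79497449e-03  9.99951169e-01 -5.99370994e-04  1.16611463e-03] [-7.67836175  4.38179621 22.85717926] 12.0167
753 565.7 -275.8 8.3 127.2
749 566.2 -235.7 8.3 127.2
660 599.5 -296.6 8.3 127.1
660 601.3 -216.5 8.0 127.0
centre [ 600.4834761  -256.51393507] yaw -1.220972575977596 vs tcp [-0.8727993  0.5963024]
```

The carousel is hard against the hub face: 11 N more push moved it only 0.1 mm, and the caps stayed level. I'll hand in.

```bash
python3 -c "
from workcell import bot
print(bot.job_done())"
```

```text
the job is handed in; nothing more can be done
None
```

I pressed the proud vial level and seated the carousel fully home in the hub, keyed. The arm still grips the head and pushes down with about 22 N; I handed the job in at about 12 s, and the hand-in returned no verdict.

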